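Clear and pop open the desk organiser's push lid

TASK

Get at the charger in the wide wooden desk organiser: with the fingertips slide the metal tin sideways off its lid, so that the tin stands wholly on the fixed half of the organiser's top (slide it, never lift it), then press the front edge of that lid down until its catch lets go, and leave the lid sprung ajar. Leave the small box shut and everything else standing where it is.

Things in the scene. Friction and masses are not known exactly. Their poses are not given: they have to be found in the camera images.
- organiser: the wide desk organiser, a plywood box fixed to the desk, 200 (its x) x 300 (its y) x 90 mm high; origin at the centre of its underside; its x points from its front to its back, away from the robot when not turned, y to the left. The left half of its top (its y = 2 to 138 mm, its x = -89 to 88 mm) is a flush white push-to-open lid hinged along the back edge; the right half (its y = -150 to 0 mm) is the fixed wooden top, the deck, at the same height of 90 mm
- deck (a point): a point on the surface of the organiser's fixed deck where there is room for the tin, at x = -30, y = -75, z = 90 mm in the organiser's frame; same axes as the organiser. The jar stands at the deck's back edge, about 105 mm farther back and within 35 mm to either side
- lid (a joint): hinge of the organiser's lid, rad: 0 shut, 0.30 sprung open against its stop (front edge about 52 mm up), down to -0.068 pressed in. To release the catch press the front edge down about 6 to 8 mm (about 5 to 6 N there, hard stop at about 11 mm), then take the finger up and away: the spring lifts the lid at once to 0.30. Once let go the catch does not engage again
- lid_press (a point): where to press the lid: on its top surface, half-way across, 17 mm behind its front edge (x = -72, y = 70, z = 90 mm in the organiser's frame when shut); it moves with the lid
- tin_center (a point): centre of the closed metal tin, a plain box 70 (its x) x 60 (its y) x 45 mm high, 0.1 to 0.2 kg, which starts on the organiser's lid turned at most 0.15 rad from the organiser; the point is half-way up, 22.5 mm above what it stands on
- jar_center (a point): centre of the small white jar (34 mm across, 55 mm high) on the back part of the deck: leave alone
- small_box: the small plywood box fixed to the desk, 150 x 130 x 60 mm high, with a push lid of its own: leave it shut; origin at the centre of its underside
- small_lid (a joint): hinge of the small box's lid, rad: 0 shut, 0.30 open; it has the same kind of catch
- mug: white mug, 76 mm across, 90 mm high, on the robot's side of the boxes: leave alone; origin under its centre
- eraser: white block eraser, 45 x 22 x 13 mm high, lying on the small box's lid: leave alone; origin under its centre
- pen_cup: grey pen cup, 72 mm across, 95 mm high, at the left: leave alone; origin under its centre
- tape: roll of tape lying flat, 90 mm across, 20 mm high, at the right: leave alone; origin under its centre
- earbud_case: small white earphone case, 60 x 50 x 26 mm high, on the robot's side of the boxes: leave alone; origin under its centre
Mind the look-alikes: they are no part of the job. Of the things like the part that bears tin_center, leave any that is black or turquoise; of the rest the larger one is meant.

How it is judged:
By the outcome, as a careful person would: the job done as asked, in the order asked, and still so for the second after the job is handed in, with the robot touching nothing.
It also fails if it takes over 48 s, if anything falls off the work surface, if the arm or the gripper's body presses on something with over 40 N, if the wrist force passes 120 N, or if a joint passes its speed limit or range.

ROBOT

A 6-joint arm with a two-finger parallel gripper is mounted at the origin on the work surface. World frame = base frame: x ahead of the robot, y to its left, z up, the work surface at z = 0. Lengths are in m, angles in degrees, forces in N, time in s.
With the tool pointing down it reaches from about 0.3 to 0.75 m from the base axis. Payload 8.5 kg.
Tool frame: the origin (TCP) lies midway between the tips of the shut fingers; the grasp point (between the pads) lies 19 mm behind it; z points along the fingers, y is the direction in which the jaws open and shut (so a half turn about z gives the same grasp; the last joint's range is limited). The gripper opens to 85 mm and grips with 20 to 120 N. Pads are 22 mm wide; open, the fingers measure 114 mm over their backs; the gripper's body (76 mm by 85 mm) begins 54 mm behind the grasp point. The pads swing forward as they close: fully open they stand 13 mm farther back than shut.
Start: joints at [-79.601, 21.807, 74.336, -0, 83.858, -12.336], TCP at [0.213, -0.507, 0.231] pointing down, gripper open.
Joint ranges: [-178.18, 178.18], [-50.72, 133.34], [12.68, 142.11], [-81.47, 261.47], [9.98, 163.14], [-165.26, 165.26]. Speed limits (degrees/s): [136.94, 136.94, 180, 180, 180, 180].

INTERFACE

Orientations are given as a 3x3 rotation matrix whose columns are the frame's x, y, z axes.
In Python, from rig import status, eyes, env gives the robot as it stands. The module is installed in compiled form; this text tells all that it offers.
- The arm moves only by the tool play_rows, never from a script. Its argument "targets" is text: rows parted by semicolons, each of 5 numbers parted by spaces: the shift along the tool's x, y, z in m, then the turn about the tool's z in rad, then the closure, from 0 (fully open) to 1 (shut). A call has 1 to 5 rows; each row is the pose to reach, as a shift and turn from the pose commanded when the call began, along the tool's axes at that moment; what a row does not reach only later rows make up. A row lasts 1/10 s, in which the tool goes at most 50 mm and 8.59 degrees, less where a joint would pass 70% of its speed; a pose out of reach is approached as far as the arm can. A call with a gripper value outside its range is refused whole. The fingers move at their own pace and stop on an object; "force" is the grip in N (left out, the last holds). Time passes only in rows, so rows that repeat a pose let the fingers close. It gives the time, the measured TCP pose, the force and the opening at its end, in the units of the state.
- status.observe(): the state, without advancing time (a new reading comes with each control period).
- eyes.get_image(name): name is "side" or "top"; returns a dict with "pixels" (420x560x3 uint8, red, green, blue), "range_z" (420x560 float32, m along the optical axis (not along the pixel's ray), 0 where there is no reading), "mtx" (3x3 intrinsics, pixels), "k1" (the pictures are not rectified: a ray, as slopes to the right and down, at radius r is drawn at 1 + k1 r^2 times it, then the intrinsics apply), "world_to_cam" (4x4, takes a point from world to camera coordinates). Camera axes: x right, y up, looking along -z (the intrinsics and any distortion apply to the point x, -y, -z); pixel columns grow to the right and rows downward; lengths in m; the calibration is good to about 2 mm. A picture is of the moment at which its call begins.
- env.close_job(): hands the job in, once; it reports no verdict.
The state is a dict: "time_s": time; "q": joint angles; "qvel": joint speeds; "joint_efforts": joint torques, N m; "position": TCP position; "tool_rot": TCP orientation; "ft_force": force on the tool from outside, world axes, zero at the start; "wrist_torque": the same for the moment, N m; "grip_width": finger opening in m.
Only numpy, scipy, OpenCV 4.12 (cv2) and the standard library are available. Lean on these libraries where they do the work, as an engineer would, in place of code of your own. Each camera call takes 0.05 s, during which the arm holds its last target.

## Working session

There is one attempt and no reset: what is moved stays moved. The work goes in short steps, Python scripts to look and compute and a tool call to move; the robot and the scene stay as the last step left them, time stands still between calls to the robot, and variables do not carry over. Pictures are saved under pics/ and viewed, and the job is handed in when it is done.

Besides the shell and the picture viewer there is one more tool, called after "Call:" by a JSON object that holds its "op" and its "data", one argument or row to a line. play_rows: Moves the arm, as the interface text tells. Its arguments: {"type":"object","properties":{"targets":{"type":"string"},"force":{"type":"number"}},"required":["targets"]}

```bash
mkdir -p pics; ls; python3 - <<'E'
from rig import status, eyes, env
import cv2,numpy as np,pickle
print(status.observe())
for n in("side","top"):
    d=eyes.get_image(n); pickle.dump(d,open(n+"0.pkl","wb"))
    cv2.imwrite(f"pics/{n}0.png",d["pixels"][:,:,::-1])
    print(n,d["mtx"].tolist(),d["k1"],np.round(d["world_to_cam"],4).tolist(),(d["range_z"]>0).mean())
E
```

```text
pics
{'time_s': 0.0, 'q': array([-7.95994969e+01,  2.18410738e+01,  7.43843095e+01,  1.12933216e-03,
        8.38586461e+01, -1.23355131e+01]), 'qvel': array([-0.06646927,  0.09852346, -0.03224559,  0.00381365, -0.04084199,
        0.04584384]), 'joint_efforts': array([-2.35459906e-03, -4.48464310e+01, -2.31276137e+01, -4.10436260e-04,
        4.81230862e-03, -2.49105091e-05]), 'position': array([ 0.21251848, -0.50696755,  0.23071361]), 'tool_rot': array([[ 9.22296187e-01,  3.86483742e-01, -2.45484586e-04],
       [ 3.86483677e-01, -9.22295113e-01,  1.44603057e-03],
       [ 3.32458072e-04, -1.42854427e-03, -9.99998924e-01]]), 'ft_force': array([ 0.84073297, -1.09019163, -0.4911519 ]), 'wrist_torque': array([0.00537381, 0.00375328, 0.00719607]), 'grip_width': 0.08586406545453407}
side [[427.8632621136751, 0.0, 279.48327238193053], [0.0, 427.8632621136751, 207.16036099624603], [0.0, 0.0, 1.0]] 0.04292921327653553 [[-0.9499, -0.3124, 0.0083, 0.4814], [0.2067, -0.6083, 0.7663, -0.2035], [-0.2344, 0.7297, 0.6424, -1.2387], [0.0, 0.0, 0.0, 1.0]] 0.9959608843537415
top [[414.57672924011433, 0.0, 268.26099296501206], [0.0, 414.57672924011433, 207.88560088355177], [0.0, 0.0, 1.0]] 0.007467866107727049 [[0.0178, -0.9998, 0.0038, -0.0017], [0.9976, 0.018, 0.0669, -0.5023], [-0.067, 0.0026, 0.9978, -1.466], [0.0, 0.0, 0.0, 1.0]] 0.995922619047619
```

View pics/side0.png

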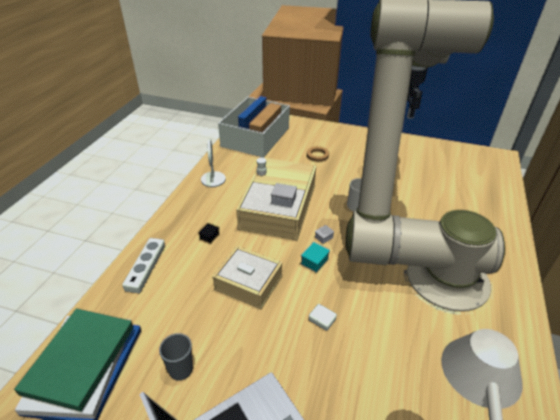

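View pics/top0.png

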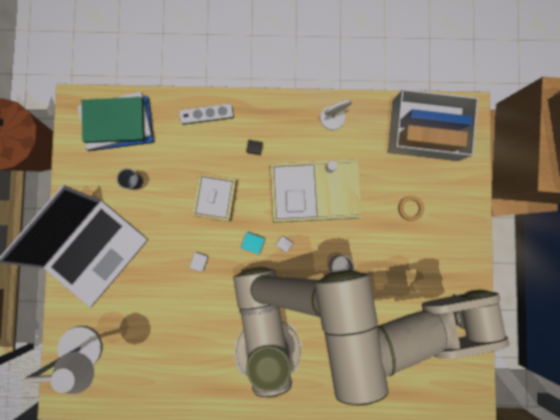

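Tin candidates in the top view: the grey box on the organiser's lid (295,200), a smaller grey box (285,243), a turquoise one (253,242) and a black one (255,147). I choose the larger grey one, on the lid. Next a close crop and measurements.

```bash
cat > h.py <<'E'
import numpy as np,cv2,pickle
def ray(d,uv):
    uv=np.atleast_2d(np.asarray(uv,float)); K=d["mtx"]
    p=(uv-[K[0,2],K[1,2]])/[K[0,0],K[1,1]]
    s=p.copy()
    for _ in range(10): s=p/(1+d["k1"]*(s**2).sum(1,keepdims=True))
    return s
def cloud(d):
    h,w=d["range_z"].shape
    u,v=np.meshgrid(np.arange(w),np.arange(h))
    s=ray(d,np.c_[u.ravel(),v.ravel()]); z=d["range_z"].ravel()[:,None]
    c=np.c_[s[:,:1]*z,-s[:,1:]*z,-z]
    T=d["world_to_cam"]; return ((c-T[:3,3])@T[:3,:3]).reshape(h,w,3)
def onplane(d,uv,zp):
    s=ray(d,uv); T=d["world_to_cam"];R=T[:3,:3]
    o=-R.T@T[:3,3]; dr=np.c_[s[:,0],-s[:,1],-np.ones(len(s))]@R
    t=(zp-o[2])/dr[:,2]; return o+t[:,None]*dr
def proj(d,P):
    c=np.atleast_2d(P)@d["world_to_cam"][:3,:3].T+d["world_to_cam"][:3,3]
    s=np.c_[c[:,0],-c[:,1]]/-c[:,2:]; s=s*(1+d["k1"]*(s**2).sum(1,keepdims=True))
    return s*[d["mtx"][0,0],d["mtx"][1,1]]+[d["mtx"][0,2],d["mtx"][1,2]]
E
python3 - <<'E'
from h import *
t=pickle.load(open("top0.pkl","rb"));s=pickle.load(open("side0.pkl","rb"))
a=cv2.resize(t["pixels"][150:265,230:370],None,fx=5,fy=5,interpolation=2)
cv2.imwrite("pics/tc.png",a[:,:,::-1])
a=cv2.resize(s["pixels"][145:265,200:345],None,fx=5,fy=5,interpolation=2)
cv2.imwrite("pics/sc.png",a[:,:,::-1])
for n,d in(("top",t),("side",s)):
    C=cloud(d)
    m=(C[...,2]>.12)&(C[...,2]<.15)&(C[...,0]>.2)&(C[...,0]<.6)&(np.abs(C[...,1])<.3)
    v,u=np.nonzero(m); print(n,m.sum(),C[m].min(0),C[m].max(0), np.median(C[m],0))
    k,l,st,ce=cv2.connectedComponentsWithStats(m.astype(np.uint8))
    for i in range(1,k):
        P=C[l==i]
        if len(P)>20: print(len(P),ce[i],np.median(P,0),cv2.minAreaRect(P[:,:2].astype(np.float32)*1000))
    m=(C[...,2]>.08)&(C[...,2]<.1)&(C[...,0]>.2)&(C[...,0]<.65)&(np.abs(C[...,1])<.4)
    k,l,st,ce=cv2.connectedComponentsWithStats(m.astype(np.uint8))
    for i in range(1,k):
        P=C[l==i]
        if len(P)>100: print("deck",len(P),ce[i],np.median(P,0),cv2.minAreaRect(P[:,:2].astype(np.float32)*1000))
E
```

```text
top 433 [ 0.22351995 -0.11024318  0.12145136] [0.55610284 0.11783429 0.14998382] [ 0.51795876 -0.0770714   0.13577973]
380 [295.45       199.95526316] [ 0.52204827 -0.08037309  0.13544704] ((522.1559448242188, -80.445556640625), (66.99859619140625, 59.500335693359375), 0.8694795966148376)
deck 4230 [316.79834515 190.97990544] [ 0.56297121 -0.16118698  0.09021507] ((560.3748168945312, -152.9865264892578), (195.6160888671875, 300.62689208984375), 3.7192137241363525)
side 650 [ 0.20005122 -0.11142756  0.12019648] [0.55346992 0.12516287 0.14998868] [ 0.48546388 -0.04656907  0.13411699]
335 [283.59104478 191.73432836] [ 0.51762617 -0.06875236  0.13351739] ((519.052001953125, -77.13302612304688), (69.6229248046875, 66.11455535888672), 2.9931206703186035)
315 [361.01904762 251.03492063] [0.2451726  0.11338975 0.13670369] ((265.9209899902344, 92.7911376953125), (54.42631530761719, 126.65758514404297), 53.89825439453125)
deck 2777 [277.87360461 189.97515304] [ 0.5622444  -0.12785579  0.08865668] ((558.9266357421875, -148.21421813964844), (197.55813598632812, 308.08135986328125), 3.6338164806365967)
```

View pics/tc.png

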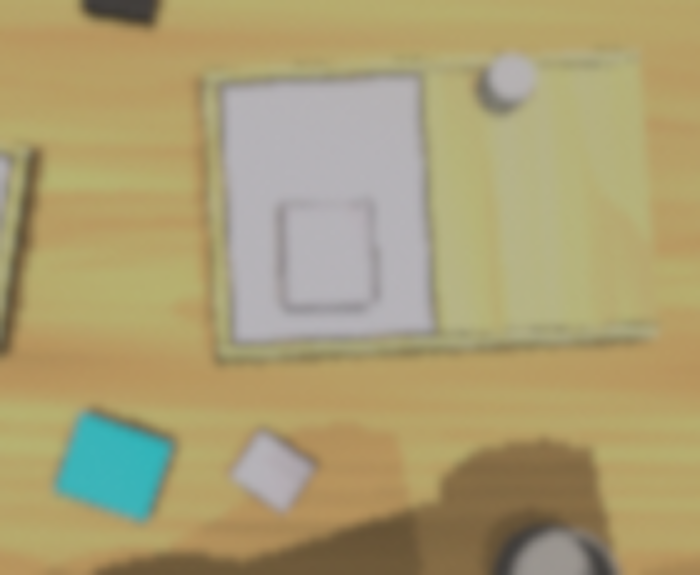

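View pics/sc.png

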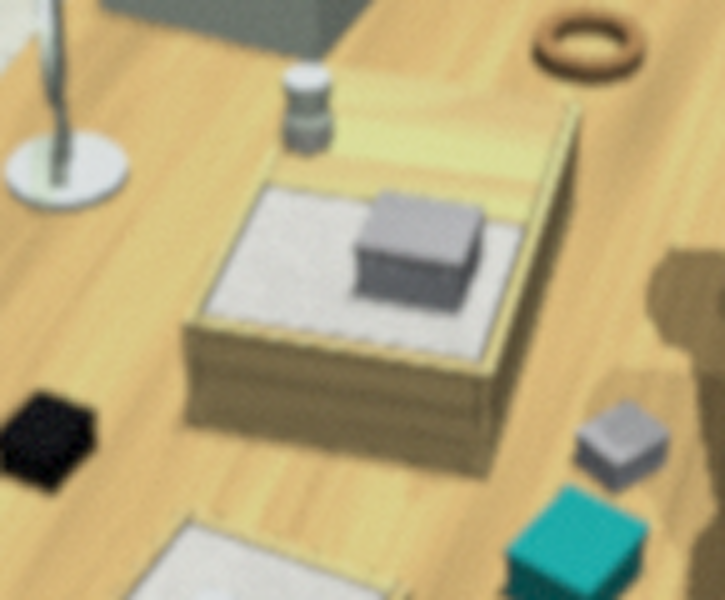

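The crop confirms it: the grey tin sits on the white lid (top 295,200), jar at the deck's back edge (332,167). The tin is near (0.521,-0.080) and the organiser near (0.560,-0.152) with a yaw of about 3.7°. I'll straddle the tin with the jaws along the organiser's y.

Call:
{"op": "play_rows", "data": {
  "targets": "0.45 -0.275 0 0.33 0;0.45 -0.275 0 0.33 0;0.45 -0.275 0 0.33 0;0.45 -0.275 0 0.33 0;0.45 -0.275 0 0.33 0",
  "force": 20
}}

```text
time_s: 0.6
position: [0.3583, -0.3046, 0.2312]
tool_rot: [[0.998, 0.066, -0.0], [0.066, -0.998, 0.0], [-0.0, -0.0, -1.0]]
ft_force: [1.6, 0.2, -0.3]
grip_width: 0.0854
```

Call:
{"op": "play_rows", "data": {
  "targets": "0.177 -0.214 0 0 0;0.177 -0.214 0 0 0;0.177 -0.214 0 0 0;0.177 -0.214 0 0 0;0.177 -0.214 0 0 0"
}}

```text
time_s: 1.1
position: [0.5046, -0.1016, 0.2312]
tool_rot: [[0.998, 0.067, -0.0], [0.067, -0.998, 0.0], [-0.0, -0.0, -1.0]]
ft_force: [1.5, -1.4, 0.6]
grip_width: 0.0857
```

Call:
{"op": "play_rows", "data": {
  "targets": "0 0 0 0 0;0 0 0 0 0;0 0 0 0 0"
}}

```text
time_s: 1.4
position: [0.5033, -0.1043, 0.2311]
tool_rot: [[0.998, 0.066, -0.001], [0.066, -0.998, 0.0], [-0.001, -0.0, -1.0]]
ft_force: [-0.2, -0.9, -0.2]
grip_width: 0.0852
```

Call:
{"op": "play_rows", "data": {
  "targets": "0.019 -0.023 0 0 0;0.019 -0.023 0.03 0 0;0.019 -0.023 0.06 0 0;0.019 -0.023 0.06 0 0;0.019 -0.023 0.06 0 0"
}}

```text
time_s: 1.9
position: [0.5211, -0.0805, 0.1721]
tool_rot: [[0.998, 0.065, 0.0], [0.065, -0.998, -0.0], [0.0, 0.0, -1.0]]
ft_force: [-0.1, -0.6, 0.8]
grip_width: 0.0858
```

```bash
python3 - <<'E'
from rig import status, eyes
from h import *
for n,(a,b,c,e) in(("side",(120,265,200,370)),("top",(140,280,220,370))):
    d=eyes.get_image(n); pickle.dump(d,open(n+"1.pkl","wb"))
    cv2.imwrite(f"pics/{n}1.png",cv2.resize(d["pixels"][a:b,c:e],None,fx=4,fy=4,interpolation=2)[:,:,::-1])
print(status.observe()["position"])
E
```

```text
[ 0.5216796  -0.08034033  0.17298062]
```

View pics/side1.png

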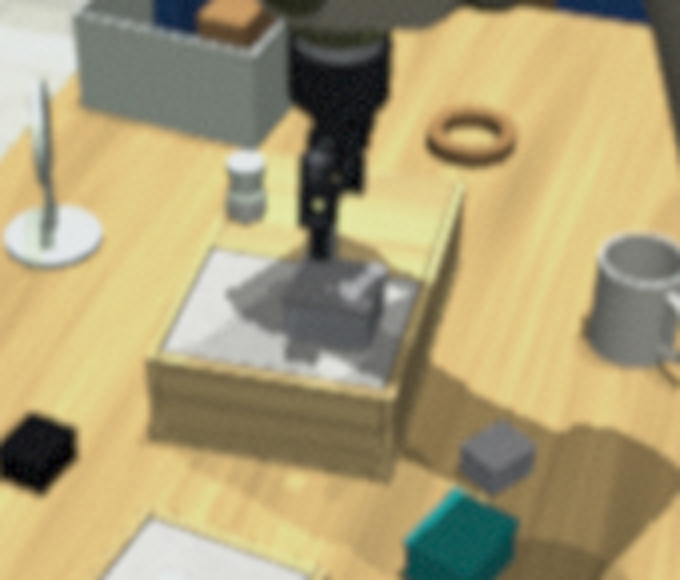

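The gripper stands centred over the tin (crop 335,300), with the near finger at (320,230). I'll descend slowly around it.

Call:
{"op": "play_rows", "data": {
  "targets": "0 0 0.02 0 0;0 0 0.035 0 0;0 0 0.05 0 0;0 0 0.062 0 0;0 0 0.074 0 0"
}}

```text
time_s: 2.5
position: [0.5219, -0.08, 0.0983]
tool_rot: [[0.998, 0.066, 0.002], [0.066, -0.998, -0.001], [0.002, 0.001, -1.0]]
ft_force: [0.0, -0.7, -0.5]
grip_width: 0.0854
```

Call:
{"op": "play_rows", "data": {
  "targets": "0 0 0 0 0.15;0 0 0 0 0.15;0 0 0 0 0.15"
}}

```text
time_s: 2.8
position: [0.5218, -0.0797, 0.0985]
tool_rot: [[0.998, 0.067, 0.002], [0.067, -0.998, -0.001], [0.002, 0.001, -1.0]]
ft_force: [0.4, 0.0, 0.6]
grip_width: 0.0726
```

Call:
{"op": "play_rows", "data": {
  "targets": "0 0 0 0 0.22;0 0 0 0 0.22;0 0 0 0 0.22"
}}

```text
time_s: 3.1
position: [0.5213, -0.0794, 0.0976]
tool_rot: [[0.998, 0.067, 0.0], [0.067, -0.998, -0.0], [0.0, 0.0, -1.0]]
ft_force: [0.1, -0.3, 0.3]
grip_width: 0.0664
```

```bash
python3 - <<'E'
from rig import status, eyes
from h import *
d=eyes.get_image("side")
cv2.imwrite(f"pics/side2.png",cv2.resize(d["pixels"][140:260,200:340],None,fx=5,fy=5,interpolation=2)[:,:,::-1])
E
```

```text
(no output)
```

View pics/side2.png

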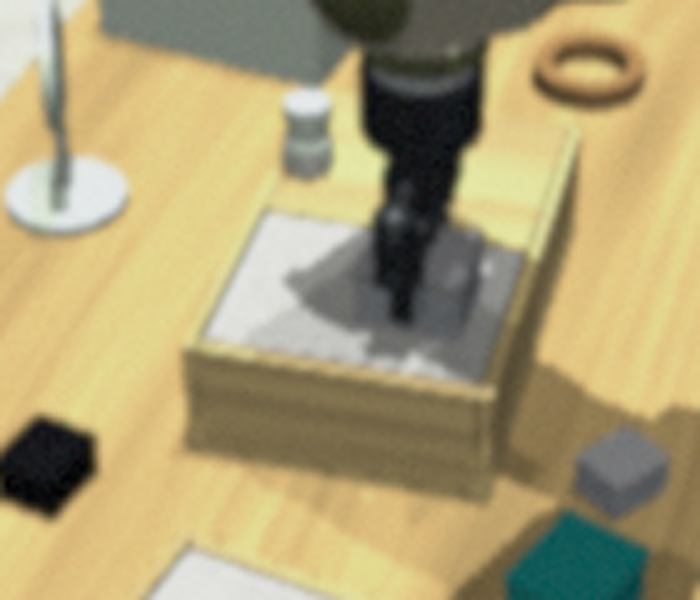

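The near finger reaches down in front of the tin's left face (crop 400,300), clear of the lid. Sliding along tool +y at 0.1 m/s.

Call:
{"op": "play_rows", "data": {
  "targets": "0 0.006 0 0 0.22;0 0.014 0 0 0.22;0 0.024 0 0 0.22;0 0.034 0 0 0.22;0 0.044 0 0 0.22"
}}

```text
time_s: 3.65
position: [0.5242, -0.1244, 0.0973]
tool_rot: [[0.998, 0.066, 0.0], [0.066, -0.998, 0.0], [0.0, 0.0, -1.0]]
ft_force: [-0.4, 0.7, 1.9]
grip_width: 0.0665
```

Call:
{"op": "play_rows", "data": {
  "targets": "0 0.01 0 0 0.22;0 0.02 0 0 0.22;0 0.03 0 0 0.22;0 0.04 0 0 0.22;0 0.05 0 0 0.22"
}}

```text
time_s: 4.15
position: [0.5275, -0.174, 0.0972]
tool_rot: [[0.998, 0.067, -0.0], [0.067, -0.998, -0.0], [-0.0, -0.0, -1.0]]
ft_force: [-0.9, -0.2, -1.3]
grip_width: 0.0666
```

Call:
{"op": "play_rows", "data": {
  "targets": "0 0.01 0 0 0.22;0 0.02 0 0 0.22;0 0.03 0 0 0.22;0 0.04 0 0 0.22;0 0.05 0 0 0.22"
}}

```text
time_s: 4.65
position: [0.5308, -0.2239, 0.0973]
tool_rot: [[0.998, 0.067, -0.0], [0.067, -0.998, 0.0], [-0.0, -0.0, -1.0]]
ft_force: [0.0, -0.5, -0.3]
grip_width: 0.0664
```

Call:
{"op": "play_rows", "data": {
  "targets": "0 0.004 0 0 0.22;0 0.007 0 0 0.22;0 0.008 0 0 0.22;0 0.008 0 0 0.22"
}}

```text
time_s: 5.05
position: [0.5314, -0.231, 0.0973]
tool_rot: [[0.998, 0.067, 0.0], [0.067, -0.998, -0.0], [0.0, 0.0, -1.0]]
ft_force: [-0.2, -0.4, -0.7]
grip_width: 0.0667
```

```bash
python3 - <<'E'
from rig import status, eyes
from h import *
d=eyes.get_image("side")
cv2.imwrite(f"pics/side3.png",cv2.resize(d["pixels"][120:260,200:360],None,fx=4,fy=4,interpolation=2)[:,:,::-1])
E
```

```text
(no output)
```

View pics/side3.png

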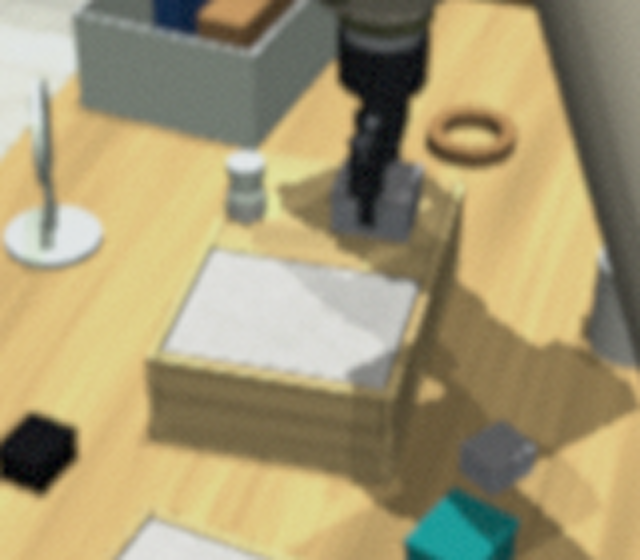

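The tin (crop 375,200) stands on the deck, clear of the lid. Now I back off the contact, open and rise.

Call:
{"op": "play_rows", "data": {
  "targets": "0 -0.003 0 0 0.1;0 -0.003 0 0 0.1;0 -0.003 -0.015 0 0.1;0 -0.003 -0.04 0 0.1;0 -0.003 -0.08 0 0.1"
}}

```text
time_s: 5.6
position: [0.5303, -0.2273, 0.1765]
tool_rot: [[0.998, 0.067, -0.004], [0.067, -0.998, 0.003], [-0.004, -0.003, -1.0]]
ft_force: [-0.5, -0.7, -0.3]
grip_width: 0.0771
```

Call:
{"op": "play_rows", "data": {
  "targets": "-0.04 -0.04 -0.02 0 1;-0.057 -0.08 -0.02 0 1;-0.057 -0.12 -0.02 0 1;-0.057 -0.14 -0.02 0 1;-0.057 -0.14 -0.02 0 1"
}}

```text
time_s: 6.1
position: [0.4644, -0.0899, 0.1978]
tool_rot: [[0.998, 0.07, 0.0], [0.07, -0.998, 0.0], [0.0, -0.0, -1.0]]
ft_force: [0.3, -0.2, 0.1]
grip_width: 0.0034
```

```bash
python3 - <<'E'
from rig import status, eyes
from h import *
s=status.observe();print(s["time_s"],s["position"],s["grip_width"])
for n in("side","top"):
    d=eyes.get_image(n); C=cloud(d)
    pickle.dump(d,open(n+"4.pkl","wb"))
    cv2.imwrite(f"pics/{n}4.png",cv2.resize(d["pixels"][120:270,200:370],None,fx=4,fy=4,interpolation=2)[:,:,::-1])
    m=(C[...,2]>.12)&(C[...,2]<.145)&(C[...,0]>.4)&(C[...,0]<.66)&(np.abs(C[...,1]+.15)<.2)
    k,l,st,ce=cv2.connectedComponentsWithStats(m.astype(np.uint8))
    for i in range(1,k):
        P=C[l==i]
        if len(P)>20: print(n,len(P),ce[i],np.median(P,0),cv2.minAreaRect(P[:,:2].astype(np.float32)*1000))
# refine organiser from top0 lid + walls: lid white mask
d=pickle.load(open("top0.pkl","rb"));C=cloud(d)
hsv=cv2.cvtColor(d["pixels"],cv2.COLOR_RGB2HSV)
m=(hsv[...,1]<40)&(C[...,2]>.08)&(C[...,2]<.145)&(C[...,0]>.4)&(C[...,0]<.67)&(C[...,1]<.05)&(C[...,1]>-.145)
k,l,st,ce=cv2.connectedComponentsWithStats(m.astype(np.uint8)); i=1+np.argmax(st[1:,4])
P=C[l==i];print("lid",cv2.minAreaRect(P[:,:2].astype(np.float32)*1000))
E
```

```text
6.1 [ 0.4644253  -0.08993038  0.19781825] 0.0034219253787467624
side 80 [261.0625 162.9875] [ 0.63500453 -0.18717352  0.13983931] ((636.7709350585938, -194.56698608398438), (32.42481994628906, 29.20211410522461), 73.1048812866211)
side 174 [290.20689655 165.85632184] [ 0.54133303 -0.20886594  0.13268394] ((542.9931030273438, -220.15087890625), (53.51058578491211, 70.23797607421875), 17.304840087890625)
top 41 [331.58536585 165.14634146] [ 0.63940933 -0.19995596  0.14185848] ((639.9900512695312, -198.25961303710938), (29.870424270629883, 28.31888198852539), 25.756444931030273)
top 362 [340.43093923 197.17403315] [ 0.53450196 -0.2311818   0.13470003] ((532.623046875, -228.60385131835938), (70.22449493408203, 59.56801223754883), 3.8985214233398438)
lid ((556.9869384765625, -82.12521362304688), (176.51004028320312, 134.54490661621094), 3.975764751434326)
```

View pics/side4.png

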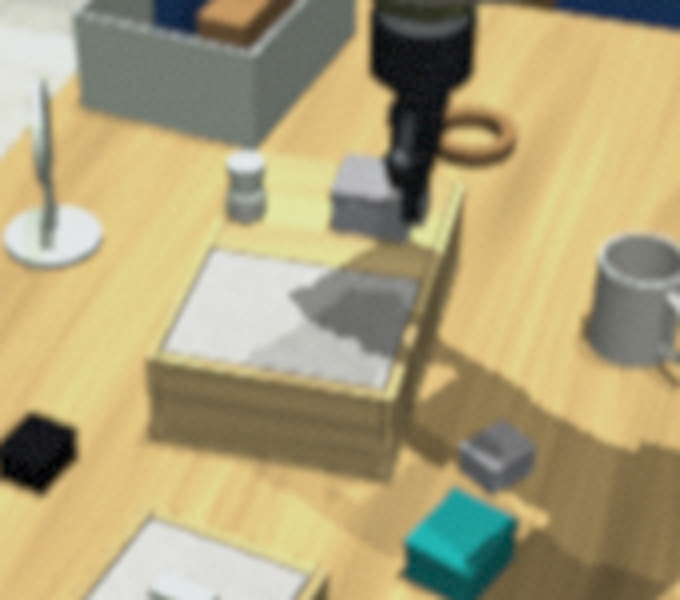

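View pics/top4.png

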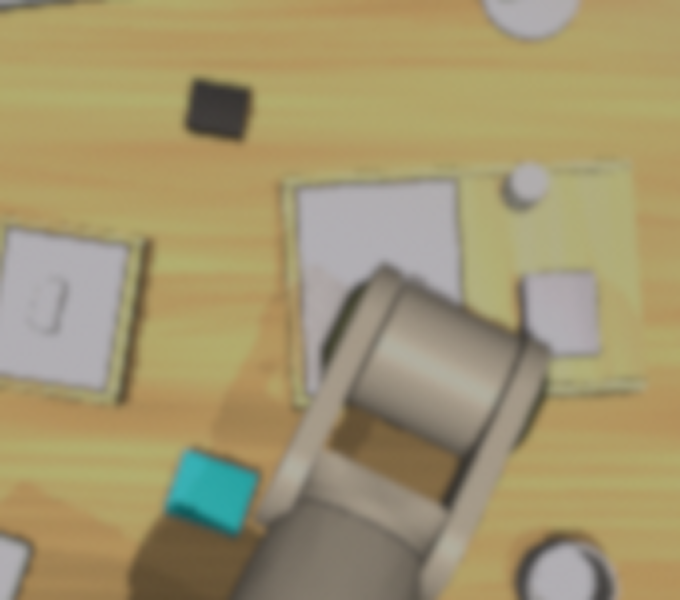

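The tin is at (0.533,-0.229), squared to the organiser and well inside the deck. The jar is untouched. Next, the press point at about (0.486,-0.087).

Call:
{"op": "play_rows", "data": {
  "targets": "0.0215 -0.0015 0 0 1;0.0215 -0.0015 0.03 0 1;0.0215 -0.0015 0.06 0 1;0.0215 -0.0015 0.08 0 1;0.0215 -0.0015 0.09 0 1"
}}

```text
time_s: 6.7
position: [0.4859, -0.0902, 0.1054]
tool_rot: [[0.998, 0.065, -0.003], [0.065, -0.998, 0.001], [-0.003, -0.001, -1.0]]
ft_force: [0.4, 0.2, 0.4]
grip_width: 0.0003
```

Call:
{"op": "play_rows", "data": {
  "targets": "0 0 0 0 1;0 0 0 0 1"
}}

```text
time_s: 6.9
position: [0.4868, -0.0899, 0.108]
tool_rot: [[0.998, 0.066, 0.001], [0.066, -0.998, -0.001], [0.001, 0.001, -1.0]]
ft_force: [1.0, -0.4, -0.3]
grip_width: 0.0
```

```bash
python3 - <<'E'
from rig import status, eyes
from h import *
d=eyes.get_image("side")
cv2.imwrite(f"pics/side5.png",cv2.resize(d["pixels"][120:260,200:360],None,fx=4,fy=4,interpolation=2)[:,:,::-1])
print(status.observe()["position"])
E
```

```text
[ 0.48691265 -0.08982301  0.10827535]
```

View pics/side5.png

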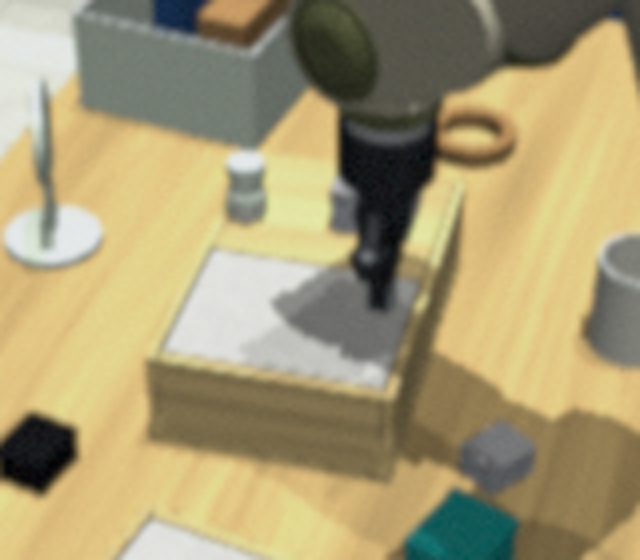

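Call:
{"op": "play_rows", "data": {
  "targets": "0 -0.003 0.008 0 1;0 -0.003 0.015 0 1;0 -0.003 0.017 0 1;0 -0.003 0.017 0 1"
}}

```text
time_s: 7.35
position: [0.4859, -0.086, 0.0902]
tool_rot: [[0.998, 0.067, -0.001], [0.067, -0.998, 0.0], [-0.001, -0.001, -1.0]]
ft_force: [-1.4, 1.4, 4.1]
grip_width: 0.0001
```

Call:
{"op": "play_rows", "data": {
  "targets": "0 0 0.002 0 1;0 0 0.004 0 1;0 0 0.005 0 1;0 0 0.005 0 1"
}}

```text
time_s: 7.75
position: [0.4859, -0.0861, 0.0856]
tool_rot: [[0.998, 0.067, -0.0], [0.067, -0.998, 0.0], [-0.0, -0.0, -1.0]]
ft_force: [-2.6, 1.0, 5.5]
grip_width: -0.0001
```

Call:
{"op": "play_rows", "data": {
  "targets": "0 0 0.0015 0 1;0 0 0.003 0 1;0 0 0.003 0 1;0 0 0.003 0 1"
}}

```text
time_s: 8.15
position: [0.486, -0.0861, 0.0825]
tool_rot: [[0.998, 0.067, -0.0], [0.067, -0.998, 0.0], [-0.0, -0.0, -1.0]]
ft_force: [-1.4, 1.4, 5.8]
grip_width: -0.0004
```

Call:
{"op": "play_rows", "data": {
  "targets": "0 0 -0.04 0 1;0 0 -0.09 0 1;-0.03 0 -0.13 0 1;-0.08 0 -0.14 0 1;-0.1 0 -0.14 0 1"
}}

```text
time_s: 8.65
position: [0.3843, -0.0929, 0.2238]
tool_rot: [[0.998, 0.067, 0.003], [0.067, -0.998, -0.002], [0.002, 0.002, -1.0]]
ft_force: [0.8, 0.7, 0.1]
grip_width: 0.0001
```

Call:
{"op": "play_rows", "data": {
  "targets": "0 0.05 0 0 1;0 0.1 0 0 1;0 0.15 0 0 1;0 0.2 0 0 1;0 0.2 0 0 1"
}}

```text
time_s: 9.15
position: [0.3996, -0.2978, 0.2215]
tool_rot: [[0.998, 0.062, 0.0], [0.062, -0.998, -0.002], [-0.0, 0.002, -1.0]]
ft_force: [-0.3, 1.1, 0.5]
grip_width: -0.0003
```

```bash
python3 - <<'E'
from rig import status, eyes
from h import *
s=status.observe();print(s["time_s"],s["position"])
for n in("side","top"):
    d=eyes.get_image(n); C=cloud(d)
    cv2.imwrite(f"pics/{n}6.png",cv2.resize(d["pixels"][120:300,180:370],None,fx=3.3,fy=3.3,interpolation=2)[:,:,::-1])
    m=(C[...,2]>.12)&(C[...,2]<.16)&(C[...,0]>.4)&(C[...,0]<.66)&(np.abs(C[...,1]+.15)<.2)
    k,l,st,ce=cv2.connectedComponentsWithStats(m.astype(np.uint8))
    for i in range(1,k):
        P=C[l==i]
        if len(P)>20: print(n,len(P),ce[i],np.median(P,0),P[:,2].max(),cv2.minAreaRect(P[:,:2].astype(np.float32)*1000))
E
```

```text
9.15 [ 0.39956839 -0.29779158  0.22151022]
side 86 [260.90697674 162.8372093 ] [ 0.63643209 -0.18910604  0.1406998 ] 0.14842144628919898 ((637.5618286132812, -194.27186584472656), (27.460346221923828, 37.359840393066406), 19.725568771362305)
side 268 [293.85074627 165.75373134] [ 0.52880779 -0.21470512  0.1330953 ] 0.13840490937006014 ((530.26953125, -223.52523803710938), (69.66081237792969, 65.13765716552734), 3.407419204711914)
side 591 [287.05076142 191.91370558] [ 0.50685647 -0.0744887   0.13147069] 0.1459445284316166 ((512.7734375, -80.03699493408203), (77.98008728027344, 141.045166015625), 3.7733798027038574)
top 78 [331.85897436 164.84615385] [ 0.6391737  -0.19961083  0.14433526] 0.15207638870734058 ((639.9744262695312, -200.0951690673828), (29.829099655151367, 30.00959587097168), 64.13250732421875)
top 911 [296.50493963 202.61909989] [ 0.51303768 -0.08401316  0.1313784 ] 0.14943049006845785 ((518.914306640625, -85.31655883789062), (87.4104995727539, 135.8860626220703), 5.269433498382568)
top 389 [339.9562982  197.80462725] [ 0.53150845 -0.22827743  0.13493687] 0.14268337973590592 ((532.86328125, -228.68597412109375), (70.0448989868164, 60.49470520019531), 3.162848949432373)
```

View pics/side6.png

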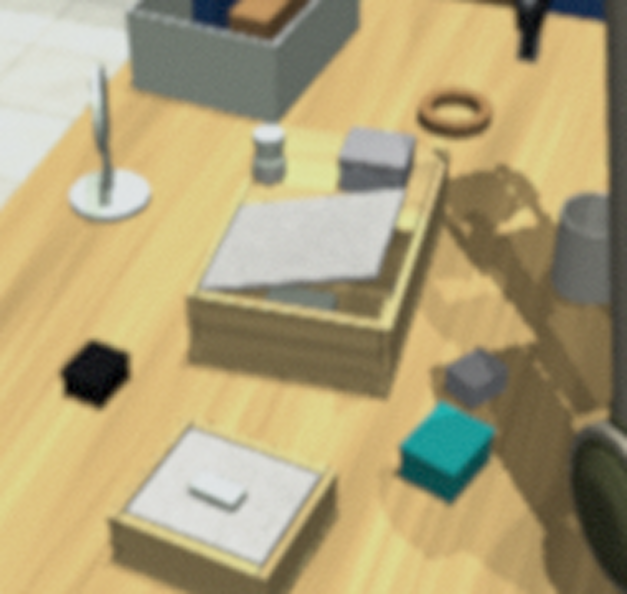

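View pics/top6.png

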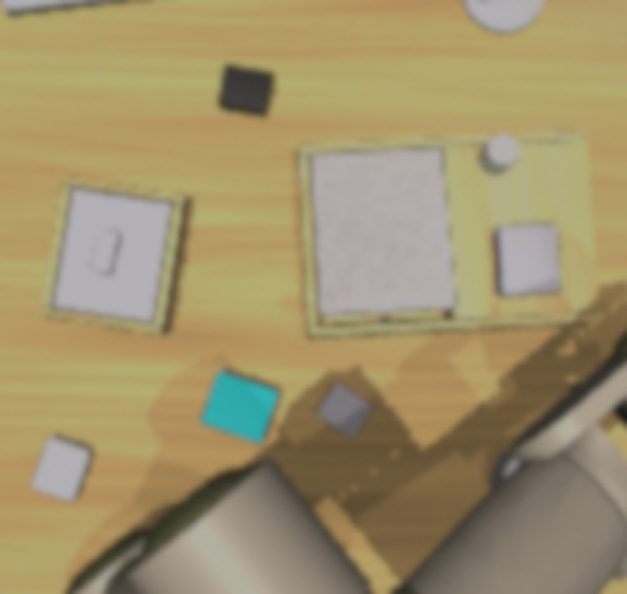

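The lid is sprung open (side crop 300,240), the tin is on the deck (375,160), and the small box is shut with its eraser in place (215,490). I'll let the arm settle, then hand in.

Call:
{"op": "play_rows", "data": {
  "targets": "0 0 0 0 1;0 0 0 0 1;0 0 0 0 1"
}}

```text
time_s: 9.55
position: [0.3998, -0.2916, 0.2226]
tool_rot: [[0.998, 0.068, 0.0], [0.068, -0.998, -0.0], [0.0, 0.0, -1.0]]
ft_force: [0.2, -0.7, 0.0]
grip_width: 0.0004
```

```bash
python3 -c "
from rig import status,env
s=status.observe();print(s['time_s'],s['ft_force'],abs(s['qvel']).max())
print(env.close_job())"
```

```text
9.55 [ 0.20480367 -0.71563079  0.04745238] 0.17239959001934516
the job is handed in; nothing more can be done
None
```

The tin is off the lid and the lid is sprung ajar; I handed the job in at 9.55 s with the arm clear of everything.

- **Tin:** I slid it about 150 mm sideways between the loosely closed fingertips, without gripping or lifting it. It stands on the deck at about (0.533, -0.229), roughly 75 mm past the middle of the organiser.
- **Lid:** I pressed the front edge down about 8 mm at about 6 N, then lifted the finger straight up and away. Both cameras show the front edge at about z = 0.146 to 0.149, which fits the lid being fully sprung open (about 0.142 expected).
- **Other things:** The last pictures show the jar where it was, the small box shut with its eraser on it, and the rest I could see unmoved. I didn't measure those one by one. The pen cup was outside my last crops.

The two cameras disagreed by a few mm: 3 to 4 mm on the tin's position at the start and about 5 mm at the end. Both place the tin well inside the deck. No check failed.

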